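Seat a lens barrel in the sprung V-block of a laser bench

TASK

Take the thick lens barrel from its rest and lay it lengthwise in the middle of the raised V-block, with its narrow silvery nose pointing to the round aperture plate. Press it down so that it bears on both faces of the V and the sprung block is fully down on its stop, and finish while still holding it pressed there, gripped or pushed from above. Leave the slim barrel, the jar and the screwdriver where they are.

Things in the scene. Friction and masses are not known exactly. Their poses are not given: they have to be found in the camera images.
- barrel: Thick lens barrel, a loose dark cylinder lying level on two rods, axis 35 mm above the table. Origin on its axis, mid-body; x along it towards the nose. Body x -45 to +45 mm, diameter 48 mm (47 mm in the grip groove, |x| under 18 mm); silvery nose, diameter 32 mm, x 45 to 60 mm. 0.17 to 0.34 kg.
- nose (a point): Centre of the barrel's nose end face, 60 mm from the barrel's origin along its x.
- fixture: Lens fixture, fixed to the table. Origin at its underside, below the V's middle; x along the groove to the aperture plate, z up. Base plate 200 x 90 x 12 mm (x -90 to +110 mm), pillar 26 mm wide, on it the sprung V-block. The aperture plate, an upright disc of 42 mm diameter on a post 20 mm wide, stands at x = 85 to 91 mm, its top 105 mm above the table.
- seat (a point): Where the barrel's origin lies when seated on both faces, over the V's middle: 92 mm above the table, 84 mm when pressed to the stop (it moves with the block). x along the groove to the aperture plate, z up. V-block: steel, 80 mm long, at most 42 mm wide; V of 110 degrees, top edges 17.5 mm to each side (y) and 17 mm below this point, contact lines 14 mm aside and 20 mm below.
- carriage (a joint): How far the V-block is pressed down on its spring: 0 up (start), 0.008 m on its stop. The spring takes about 9 N to begin to move and 13 N to reach the stop, the barrel's weight included; the barrel's weight alone does not move it. A barrel gripped even a little to one side bears on one face only, until the hand shifts or eases and lets it roll into the V.
- jaw_left: The V face on the +y side of the groove (left when looking towards the aperture plate). Ground steel, slippery (friction about 0.2). Part of the V-block; origin at the fixture's origin while the spring is up.
- jaw_right: The V face on the -y side of the groove. Part of the V-block; origin as for jaw_left.
- slim_barrel: A slimmer dark lens barrel, 30 mm in diameter and 82 mm long, on the other rest; to be left alone. Origin on its axis, 40 mm from its rear end, axis 25 mm above the table.
- rest_a: One of two like rests, fixed: board 80 x 44 x 6 mm with two rods of 8 mm along its x, 24 mm apart, rod tops 14 mm above the table. A barrel lies along its x, its nose to +x. Origin under the middle. The thick barrel lies on this one, wherever it stands.
- rest_b: The other rest, alike, with the slim barrel.
- jar: Amber jar with a steel lid, 48 mm in diameter, 60 mm high; to be left alone. Origin under its middle.
- driver: Screwdriver 150 mm long lying on the table; to be left alone.

How it is judged (in metres and radians):
On the way, in this order (a step that is already met when the one before it is completed fails the run):
1. the thick barrel is lifted off its rest in the gripper (z of barrel in the frame of rest_a above 0.06 m and contact force between barrel and the fingers above 1 N), for 0.2 s.
2. the barrel lies in the V, on both faces, nose to the aperture plate (x of barrel in the frame of seat between -0.015 and 0.015 m and y of barrel in the frame of seat between -0.003 and 0.003 m and z of barrel in the frame of seat between -0.003 and 0.003 m and angle between the x axis of barrel and the x axis of seat, either way round below 0.06 rad and x of nose in the frame of seat above 0.03 m and contact force between barrel and jaw_left above 0.5 N and contact force between barrel and jaw_right above 0.5 N), for 0.2 s.
At the end, for the whole second after the job is handed in: Held through the last second: barrel in the V, nose to the aperture plate, within 15 mm along, 3 mm sideways and in height, 0.06 rad; over 2 N on each V face; block down over 6 of its 8 mm; fingers on the barrel with over 3 N; barrel still (under 20 mm/s) (x of barrel in the frame of seat between -0.015 and 0.015 m and y of barrel in the frame of seat between -0.003 and 0.003 m and z of barrel in the frame of seat between -0.003 and 0.003 m and angle between the x axis of barrel and the x axis of seat, either way round below 0.06 rad and x of nose in the frame of seat above 0.03 m and contact force between barrel and jaw_left above 2 N and contact force between barrel and jaw_right above 2 N and value of joint carriage above 0.006 m and contact force between barrel and the fingers above 3 N and linear speed of barrel below 0.02 m/s); the arm keeps its last pose, push and grip.
It fails at once if the slim barrel is moved more than 20 mm (distance of slim_barrel from where it was at the start of the episode above 0.02 m).
It fails at once if the jar is moved more than 20 mm (distance of jar from where it was at the start of the episode above 0.02 m).
It fails at once if the screwdriver is moved more than 20 mm (distance of driver from where it was at the start of the episode above 0.02 m).
It also fails if it takes over 48 s, if anything falls off the work surface, if the arm or the gripper's body presses on something with over 40 N, if the wrist force passes 120 N, or if a joint passes its speed limit or range.

ROBOT

A 6-joint arm with a two-finger parallel gripper is mounted at the origin on the work surface. World frame = base frame: x ahead of the robot, y to its left, z up, the work surface at z = 0. Lengths are in m, angles in degrees, forces in N, time in s.
With the tool pointing down it reaches from about 0.35 to 0.875 m from the base axis. Payload 4.2 kg.
Tool frame: the origin (TCP) lies midway between the tips of the shut fingers; the grasp point (between the pads) lies 19 mm behind it; x points along the fingers, y is the direction in which the jaws open and shut, and the axes are right-handed (so a half turn about x gives the same grasp; the last joint's range is limited). The gripper opens to 87 mm and grips with 3 to 60 N. Pads are 19 mm wide; open, the fingers measure 117 mm over their backs; the gripper's body (75 mm by 190 mm) begins 51 mm behind the grasp point.
Start: joints at [85.462, 22.042, 0.453, 0, -68.411, -14.817], TCP at [0.207, 0.59, 0.223] pointing down, gripper open.
Joint ranges: [-179.83, 179.83], [-69.29, 118.12], [-61.27, 80.66], [-181.25, 117.63], [-171.15, -9.14], [-177.46, 177.46]. Speed limits (degrees/s): [159.86, 159.86, 180, 180, 180, 180].

INTERFACE

Orientations are given as a 3x3 rotation matrix whose columns are the frame's x, y, z axes.
In Python, from station import r gives the robot as it stands.
- The arm moves only by the tool play_rows, never from a script. Its argument "plan" is a list that holds one entry, the list of rows, each a list of 6 numbers: the shift along the tool's x, y, z in cm, then the turn, a rotation vector about the tool's x, y, z in units of 10 degrees (1.0 is 10 degrees). A call has 1 to 5 rows; each row is the pose to reach, as a shift and turn from the pose commanded when the call began, along the tool's axes at that moment; what a row does not reach only later rows make up. A row lasts 1/8 s, in which the tool goes at most 62.5 mm and 10.7 degrees, less where a joint would pass 70% of its speed; a pose out of reach is approached as far as the arm can. A call with a gripper value outside its range is refused whole. "hand" is the opening, from 0 (shut) to 1 (fully open), set as the call begins (left out, the last holds). The fingers move at their own pace and stop on an object; the grip force is fixed at half the most. Time passes only in rows, so rows that repeat a pose let the fingers close. It gives the time, the measured TCP pose, the force and the opening at its end, in the units of the state.
- r.sense(): the state, without advancing time (a new reading comes with each control period).
- r.capture(name): name is "scene" or "side" or "wrist"; returns (picture, depth): 384x512x3 uint8, blue, green, red; 384x512 float32, m along the optical axis (not along the pixel's ray), 0 where there is no reading.
- r.get_calibration(name): a dict with "vfov" (degrees; the focal length in pixels is half the picture's height over the tangent of half this angle, whatever the lens; pixels are square), "cx", "cy" (the principal point, pixels), "rvec" (rotation vector, rad) and "tvec" (3), from world to camera coordinates, as OpenCV has them. Camera axes: x right, y down, z forward; pixel columns grow to the right and rows downward; lengths in m; the calibration is good to about 2 mm. A picture is of the moment at which its call begins: read the wrist's pose just before it. get_calibration takes no time and is no camera call; for the wrist camera it gives the pose at the moment of the call.
- r.finish_job(): hands the job in, once; it reports no verdict.
The state is a dict: "time_s": time; "joints": joint angles; "joint_velocities": joint speeds; "effort": joint torques, N m; "tcp_pos": TCP position; "ee_rot": TCP orientation; "wrist_force": force on the tool from outside, world axes, zero at the start; "moment": the same for the moment, N m; "gripper_width": opening from 0.0 (shut) to 1.0 (fully open).
Only numpy, scipy, OpenCV 4.12 (cv2) and the standard library are available. Lean on these libraries where they do the work, as an engineer would, in place of code of your own. Each camera call takes 0.05 s, during which the arm holds its last target.

## Working session

There is one attempt and no reset: what is moved stays moved. The work goes in short steps, Python scripts to look and compute and a tool call to move; the robot and the scene stay as the last step left them, time stands still between calls to the robot, and variables do not carry over. Pictures are saved under pics/ and viewed, and the job is handed in when it is done.

Besides the shell and the picture viewer there is one more tool, called after ">>>" as name(argument=value, ...) on one line, values as JSON. play_rows: Moves the arm, as the interface text tells. Its arguments: {"type":"object","properties":{"plan":{"type":"array","items":{"type":"array","items":{"type":"array","items":{"type":"number"}}}},"hand":{"type":"number"}},"required":["plan"]}

```bash
mkdir -p pics; ls
python3 - <<'E'
from station import r
import cv2,numpy as np
s=r.sense();print({k:np.round(v,3).tolist() for k,v in s.items()})
for n in("scene","side"):
    c=r.get_calibration(n);p,d=r.capture(n)
    cv2.imwrite(f"pics/{n}0.png",p);np.save(f"pics/{n}0.npy",d);print(n,c)
E
```

```text
pics
{'time_s': 0.0, 'joints': [85.461, 22.091, 0.379, -0.027, -68.412, -14.817], 'joint_velocities': [-0.025, -0.002, 0.061, -0.039, 0.103, -0.041], 'effort': [0.001, -39.067, 18.74, 4.22, 0.011, -0.0], 'tcp_pos': [0.207, 0.589, 0.221], 'ee_rot': [[-0.001, -0.332, -0.943], [-0.002, -0.943, 0.332], [-1.0, 0.002, -0.0]], 'wrist_force': [-0.241, 0.105, 0.713], 'moment': [-0.025, 0.004, 0.032], 'gripper_width': 0.999}
scene {'vfov': 52.27047492998651, 'cx': 256.6649547445532, 'cy': 185.76412659428317, 'rvec': array([ 1.82287423,  1.71342833, -0.65371559]), 'tvec': array([-0.03758983, -0.36623943,  1.30688627])}
side {'vfov': 53.753310364053455, 'cx': 248.11342671783157, 'cy': 192.1299106772228, 'rvec': array([ 2.33115932, -0.436742  ,  0.17752951]), 'tvec': array([-0.53527183,  0.21823509,  0.73921158])}
```

View pics/scene0.png

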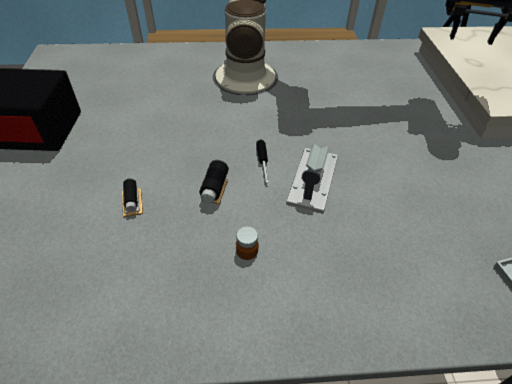

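View pics/side0.png

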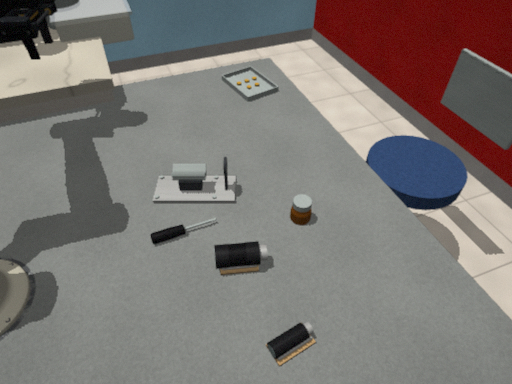

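The scene view shows the thick barrel at about (213,182) with its nose at (208,196), the fixture at (313,178) with its plate at (311,180), the slim barrel at (131,195), the jar at (247,243) and the driver at (263,162). The side view agrees: barrel (240,255), fixture (195,185). Next I'll measure them from depth and rays.

```bash
cat > h.py <<'E'
import cv2,numpy as np
def K(c): 
    f=192/np.tan(np.radians(c['vfov']/2)); return np.array([[f,0,c['cx']],[0,f,c['cy']],[0,0,1]])
def RT(c): return cv2.Rodrigues(np.asarray(c['rvec'],float))[0],np.asarray(c['tvec'],float)
def cloud(c,d):
    R,t=RT(c);v,u=np.mgrid[:d.shape[0],:d.shape[1]];k=K(c)
    P=np.stack([(u-k[0,2])/k[0,0]*d,(v-k[1,2])/k[0,0]*d,d],-1)
    W=(P-t)@R; W[d<=0]=np.nan; return W
def ray(c,uv,z):
    R,t=RT(c);k=K(c);o=-R.T@t;q=R.T@np.linalg.solve(k,[uv[0],uv[1],1.]);return o+q*(z-o[2])/q[2]
def proj(c,p):
    R,t=RT(c);q=K(c)@(R@np.asarray(p)+t);return q[:2]/q[2]
def rect(P): # minAreaRect in mm
    (x,y),(w,h),a=cv2.minAreaRect((P[:,:2]*1000).astype(np.float32)); 
    if w<h:w,h,a=h,w,a+90
    return np.round([x,y,w,h,a],1)
E
python3 - <<'E'
from station import r
from h import *
for n in("scene","side"):
    c=r.get_calibration(n);d=np.load(f"pics/{n}0.npy");W=cloud(c,d);p=cv2.imread(f"pics/{n}0.png")
    R,t=RT(c);print(n,"cam",-R.T@t)
    ok=(W[...,2]>.006)&(W[...,2]<.2)&(W[...,0]>.3)&(W[...,0]<.9)&(abs(W[...,1])<.4)
    print('table z',np.nanmedian(W[200:300,150:300,2]))
    N,L,S,C=cv2.connectedComponentsWithStats(ok.astype(np.uint8))
    for i in range(1,N):
        if S[i,4]<40: continue
        m=L==i;P=W[m]
        print(S[i].tolist(),'rect',rect(P),'zmax',P[:,2].max().round(3),'col',p[m].mean(0).round())
E
```

```text
scene cam [ 1.15792268 -0.05742487  0.70669193]
table z 3.0272999300305852e-05
[256, 139, 12, 43, 263] rect [425.5  23.6 149.4  24.8   2.1] zmax 0.028 col [51. 51. 48.]
[287, 143, 51, 68, 2183] rect [486.4 144.8 202.2  89.9 158.8] zmax 0.107 col [146. 149. 145.]
[199, 160, 30, 43, 846] rect [ 516.5 -101.9  108.2   47.9  164. ] zmax 0.062 col [41. 42. 42.]
[122, 178, 20, 37, 548] rect [ 538.5 -294.3   85.8   43.7    9. ] zmax 0.042 col [60. 67. 71.]
[236, 226, 23, 33, 625] rect [692.2 -33.   46.4  45.1  36.6] zmax 0.063 col [101. 112. 116.]
side cam [ 0.3684471  -0.53195722  0.67959143]
table z 0.00015958793982604505
[153, 157, 83, 46, 2560] rect [488.  143.1 199.4  92.  159. ] zmax 0.106 col [135. 139. 137.]
[290, 194, 23, 31, 538] rect [690.8 -35.1  45.8  44.5 119.8] zmax 0.062 col [ 85.  99. 108.]
[151, 218, 66, 26, 472] rect [428.9  20.5 149.7  24.2   2.3] zmax 0.028 col [46. 46. 46.]
[215, 242, 53, 32, 1311] rect [ 517.3 -105.5  106.5   44.9  166.1] zmax 0.062 col [44. 45. 47.]
[266, 322, 49, 43, 1076] rect [ 540.4 -300.    84.6   42.4    4.1] zmax 0.043 col [53. 58. 61.]
```

Run:
```python
from station import r
from h import *
for n in("scene","side"):
    c=r.get_calibration(n);d=np.load(f"pics/{n}0.npy");W=cloud(c,d).reshape(-1,3)
    def sel(x0,x1,y0,y1,z0,z1): 
        m=(W[:,0]>x0)&(W[:,0]<x1)&(W[:,1]>y0)&(W[:,1]<y1)&(W[:,2]>z0)&(W[:,2]<z1);return W[m]
    B=sel(.44,.6,-.17,-.04,.02,.07)
    # fit horizontal cylinder: line (x0,y0,yaw), r=24 body only, z=.035
    from scipy.optimize import least_squares
    y0=np.radians(-15)
    def res(q,P=B):
        a=q[2];nx=np.array([-np.sin(a),np.cos(a)]);s=(P[:,:2]-[.516,q[0]])@nx/1
        return np.hypot(s,P[:,2]-.035-q[1])-.024
    Bb=B[((B[:,:2]-[.516,-.103])@[np.cos(y0),np.sin(y0)])<.03]
    f=least_squares(lambda q:res(q,Bb),[-.103,0,y0],loss='soft_l1',f_scale=.001);q=f.x
    a=q[2];u=np.array([np.cos(a),np.sin(a)]);s=(B[:,:2]-[.516,q[0]])@u
    print(n,'barrel y@.516',q[0],'dz',q[1],'yaw',np.degrees(a),'rms',np.std(f.fun),'s range',np.percentile(s,[0,1,99,100]))
    V=sel(.38,.58,.05,.24,.06,.1);T=sel(.5,.62,.05,.2,.05,.11)
    Pl=sel(.36,.62,.03,.26,.009,.015);print('plate',rect(Pl),Pl[:,2].mean())
    fx=np.radians(-21.1);e=np.array([np.cos(fx),np.sin(fx)]);nn=np.array([-e[1],e[0]])
    o=np.array([.4778,.1476])
    X=(V[:,:2]-o)@e;Y=(V[:,:2]-o)@nn
    for lab,m in(('V',X<.06),('disc',X>.06)):
        print(lab,'x',np.percentile(X[m],[1,50,99]).round(4),'y',np.percentile(Y[m],[1,50,99]).round(4),'z',np.percentile(V[m,2],[1,99]).round(4), rect(V[m]))
```

```text
scene barrel y@.516 -0.10283725083416892 dz -0.00010908243775037975 yaw -14.863793318023891 rms 0.001058765980315608 s range [-0.05359702 -0.05097354  0.05366413  0.05449374]
plate [471.4 106.4 202.2 172.3 158.8] 0.011972603214722396
V x [-0.0407  0.0038  0.0393] y [-0.0195  0.0005  0.0212] z [0.061  0.0761] [477.2 148.6  82.2  41.9 159.8]
disc x [0.0848 0.089  0.0909] y [-0.0184  0.0012  0.0196] z [0.0607 0.0996] [559.3 116.6  40.8   8.5  69.7]
side barrel y@.516 -0.10213125544399515 dz -0.00011888726110214502 yaw -14.992462697118262 rms 0.0011600442411285412 s range [-0.05083416 -0.04947029  0.05347259  0.05549535]
plate [487.7 142.3 199.4  90.2 159. ] 0.011666895229588518
V x [-0.0384  0.0013  0.0408] y [-0.0195  0.0055  0.0196] z [0.0604 0.075 ] [479.2 148.1  79.8  42.5 158.4]
disc x [0.0865 0.0897 0.0919] y [-0.0206 -0.0164  0.0058] z [0.0617 0.0991] [559.5 110.9  31.6   5.5  67.1]
```

Both views agree. The barrel's origin is at (0.511, -0.101) with yaw -14.9°, and the fixture's origin is at (0.478, 0.148) with yaw -21°. The sizes match the given ones. I'll move over the barrel.

>>> play_rows(plan=[[[0,5,-4.5,0,0,0],[0,10,-9,0,0,0],[0,15,-13.5,0,0,0],[0,20,-18,0,0,0],[0,25,-23,0,0,0]]], hand=1)

```text
time_s: 0.72
tcp_pos: [0.3299, 0.3001, 0.2224]
ee_rot: [[-0.0, -0.331, -0.944], [-0.0, -0.944, 0.331], [-1.0, 0.0, 0.0]]
wrist_force: [1.1, -0.0, -0.2]
gripper_width: 1.003
```

>>> play_rows(plan=[[[0,5,-4.5,0,0,0],[0,10,-9,-0.2,0,0],[0,15,-13.5,-0.4,0,0],[0,20,-18,-0.45,0,0],[0,25,-23,-0.45,0,0]]])

```text
time_s: 1.35
tcp_pos: [0.4526, 0.0129, 0.2226]
ee_rot: [[0.0, -0.256, -0.967], [0.0, -0.967, 0.256], [-1.0, -0.0, -0.0]]
wrist_force: [0.8, 1.5, 0.3]
gripper_width: 1.0
```

>>> play_rows(plan=[[[0,0,0,0,0,0],[0,0,0,0,0,0],[0,0,0,0,0,0]]])

```text
time_s: 1.72
tcp_pos: [0.4519, 0.016, 0.2225]
ee_rot: [[-0.0, -0.254, -0.967], [0.0, -0.967, 0.254], [-1.0, -0.0, 0.0]]
wrist_force: [0.0, -0.1, 0.3]
gripper_width: 0.999
```

```bash
cat > g.py <<'E'
from station import r
from h import *
def delta(p,yaw_axis): # target TCP, yaw (deg) of tool y
    s=r.sense();R=np.array(s['ee_rot']);d=R.T@(np.array(p)-s['tcp_pos'])*100
    cur=np.degrees(np.arctan2(R[1,1],R[0,1]));dy=(yaw_axis-cur+90)%180-90
    print('t',s['time_s'],'tcp',np.round(s['tcp_pos'],4),'shift cm',d.round(2),'turn x',round(-dy/10,3),'F',np.round(s['wrist_force'],1),'M',np.round(s['moment'],2),'w',s['gripper_width'])
E
python3 - <<'E'
from g import *
delta([.511,-.101,.12],-104.9)
c=r.get_calibration('wrist');p,d=r.capture('wrist');cv2.imwrite('pics/w1.png',p);np.save('pics/w1.npy',d)
W=cloud(c,d).reshape(-1,3);B=W[(W[:,0]>.42)&(W[:,0]<.6)&(W[:,1]>-.17)&(W[:,1]<-.03)&(W[:,2]>.02)&(W[:,2]<.065)]
print(len(B),rect(B) if len(B) else 0)
E
```

```text
t 1.725 tcp [0.4519 0.016  0.2225] shift cm [10.25  9.81 -8.69] turn x 0.017 F [ 0.  -0.1  0.3] M [-0.03  0.02 -0.05] w 0.9985224868540086
4327 [ 516.  -101.2  105.7   46.6  165.4]
```

The wrist view also puts the barrel at the same place and yaw. Next I'll go above it.

>>> play_rows(plan=[[[2,2.5,-2.2,0,0,0],[4,5,-4.4,0,0,0],[7,8,-7,0,0,0],[9,9.8,-8.7,0,0,0],[9,9.8,-8.7,0,0,0]]])

```text
time_s: 2.4
tcp_pos: [0.5107, -0.1019, 0.1307]
ee_rot: [[-0.004, -0.256, -0.967], [-0.0, -0.967, 0.256], [-1.0, 0.001, 0.004]]
wrist_force: [-0.2, 0.3, 0.5]
gripper_width: 1.0
```

>>> play_rows(plan=[[[0,0,0,0,0,0],[0,0,0,0,0,0]]])

```text
time_s: 2.65
tcp_pos: [0.5117, -0.101, 0.1337]
ee_rot: [[0.002, -0.254, -0.967], [0.0, -0.967, 0.254], [-1.0, -0.001, -0.002]]
wrist_force: [-0.5, 0.6, 0.7]
gripper_width: 1.0
```

Run:
```python
from g import *
delta([.511,-.101,.018],-104.9)
c=r.get_calibration('wrist');p,d=r.capture('wrist');cv2.imwrite('pics/w2.png',p)
W=cloud(c,d).reshape(-1,3);B=W[(W[:,0]>.42)&(W[:,0]<.6)&(W[:,1]>-.17)&(W[:,1]<-.03)&(W[:,2]>.035)&(W[:,2]<.065)]
print(len(B),rect(B) if len(B) else 0)
for f in(.058,.0): 
  a=np.radians(-14.9);s=(B[:,:2]-[.511,-.101])@[np.cos(a),np.sin(a)];n=(B[:,:2]-[.511,-.101])@[-np.sin(a),np.cos(a)]
print(np.percentile(s,[0,1,99,100]),np.percentile(n,[0,1,99,100]))
```

```text
t 2.65 tcp [ 0.5117 -0.101   0.1337] shift cm [11.57  0.03  0.09] turn x 0.016 F [-0.5  0.6  0.7] M [-0.   -0.03 -0.02] w 1.0004864442736576
5838 [ 516.  -102.6  106.2   47.6  165.4]
[-0.04792809 -0.04599833  0.05754604  0.05832321] [-0.02395075 -0.02265149  0.02249246  0.02377728]
```

View pics/w2.png

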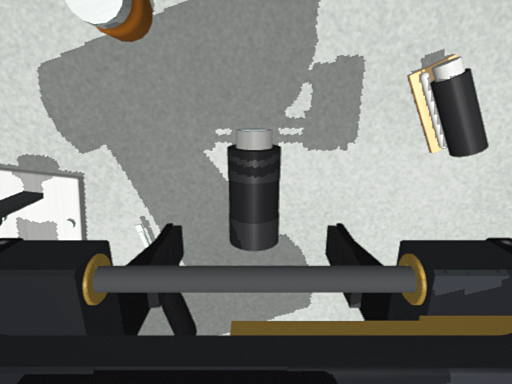

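The wrist picture shows the barrel centred between the open fingers (column 254, rows 130-248), with nothing in the fingers' way. I'll descend.

>>> play_rows(plan=[[[3,0,0.2,0,0,0],[6,0,0.2,0,0,0],[9,0,0.2,0,0,0],[10.7,0,0.2,0,0,0],[11.5,0,0.2,0,0,0]]])

```text
time_s: 3.32
tcp_pos: [0.5093, -0.1011, 0.0173]
ee_rot: [[-0.0, -0.255, -0.967], [-0.0, -0.967, 0.255], [-1.0, 0.0, 0.0]]
wrist_force: [-0.3, 0.9, -0.5]
gripper_width: 1.001
```

>>> play_rows(plan=[[[0,0,0,0,0,0],[0,0,0,0,0,0],[0,0,0,0,0,0]]])

```text
time_s: 3.7
tcp_pos: [0.51, -0.1016, 0.0184]
ee_rot: [[0.002, -0.256, -0.967], [0.0, -0.967, 0.256], [-1.0, -0.001, -0.002]]
wrist_force: [-0.3, 0.6, -0.2]
gripper_width: 0.998
```

>>> play_rows(plan=[[[0,0,0,0,0,0],[0,0,0,0,0,0],[0,0,0,0,0,0],[0,0,0,0,0,0],[0,0,0,0,0,0]]], hand=0.4)

```text
time_s: 4.32
tcp_pos: [0.51, -0.1007, 0.0179]
ee_rot: [[0.002, -0.257, -0.967], [0.001, -0.967, 0.257], [-1.0, -0.002, -0.001]]
wrist_force: [-1.3, 1.6, 2.9]
gripper_width: 0.532
```

>>> play_rows(plan=[[[0,0,0,0,0,0],[0,0,0,0,0,0],[0,0,0,0,0,0],[0,0,0,0,0,0],[0,0,0,0,0,0]]])

```text
time_s: 4.95
tcp_pos: [0.51, -0.1009, 0.018]
ee_rot: [[0.002, -0.256, -0.967], [0.001, -0.967, 0.256], [-1.0, -0.001, -0.001]]
wrist_force: [-1.1, 5.2, 2.8]
gripper_width: 0.535
```

Run:
```python
from g import *
delta([.511,-.101,.018],-104.9)
```

```text
t 4.95 tcp [ 0.51   -0.1009  0.018 ] shift cm [-0.   -0.01 -0.1 ] turn x 0.005 F [-1.1  5.2  2.8] M [ 1.64  0.13 -0.07] w 0.5347388976523954
```

The opening is 0.535 × 87 = 46.5 mm, which matches the 47 mm groove, so it is gripped. I'll lift it.

>>> play_rows(plan=[[[-0.7,0,0,0,0,0],[-2,0,0,0,0,0],[-4,0,0,0,0,0],[-6.5,0,0,0,0,0],[-9,0,0,0,0,0]]], hand=0.3)

```text
time_s: 5.58
tcp_pos: [0.5089, -0.102, 0.1087]
ee_rot: [[-0.001, -0.257, -0.966], [-0.0, -0.966, 0.257], [-1.0, 0.0, 0.0]]
wrist_force: [-0.1, -0.4, -3.3]
gripper_width: 0.532
```

>>> play_rows(plan=[[[-2,0,0,0,0,0],[-4,0,0,0,0,0],[-5,0,0,0,0,0],[-5,0,0,0,0,0],[-5,0,0,0,0,0]]])

```text
time_s: 6.2
tcp_pos: [0.5086, -0.1017, 0.1567]
ee_rot: [[-0.002, -0.257, -0.966], [0.0, -0.966, 0.257], [-1.0, 0.0, 0.002]]
wrist_force: [-0.3, 0.3, -3.7]
gripper_width: 0.538
```

Run:
```python
from g import *
delta([.478,.148,.16],-111)
c=r.get_calibration('side');p,d=r.capture('side');cv2.imwrite('pics/s3.png',p)
c=r.get_calibration('wrist');p,d=r.capture('wrist');cv2.imwrite('pics/w3.png',p)
```

```text
t 6.2 tcp [ 0.5086 -0.1017  0.1567] shift cm [ -0.32 -23.34   9.37] turn x 0.612 F [-0.3  0.3 -3.7] M [-0.05 -0.03 -0.06] w 0.538034927169088
```

View pics/w3.png

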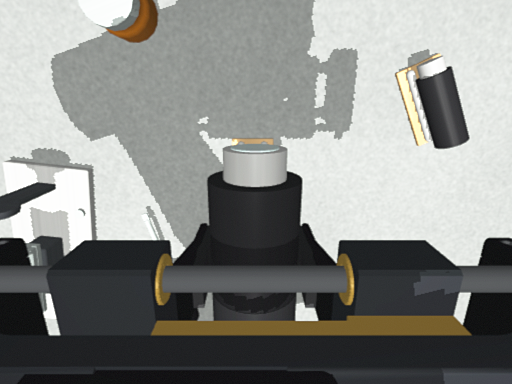

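View pics/s3.png

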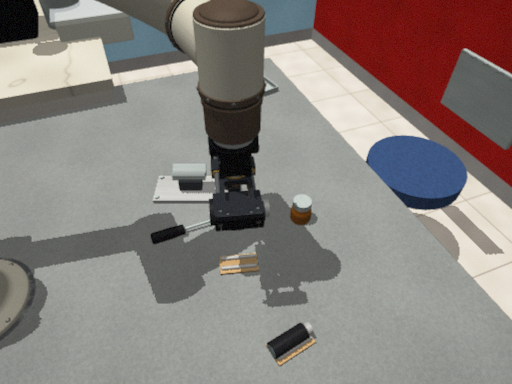

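The barrel is lifted: the wrist picture shows it straight between the fingers with its nose at (255,148), and the side view shows the rest empty at (238,264). Next I'll carry it over the fixture.

>>> play_rows(plan=[[[-0.3,-3,1.2,0,0,0],[-0.5,-7,2.8,0.1,0,0],[-0.5,-11,4.4,0.3,0,0],[-0.5,-15,6,0.5,0,0],[-0.5,-18.5,7.4,0.6,0,0]]])

```text
time_s: 6.92
tcp_pos: [0.4847, 0.0975, 0.162]
ee_rot: [[-0.001, -0.356, -0.934], [-0.001, -0.934, 0.356], [-1.0, 0.001, 0.001]]
wrist_force: [0.2, 1.1, -2.6]
gripper_width: 0.536
```

>>> play_rows(plan=[[[0,0,0,0,0,0],[0,0,0,0,0,0]]])

```text
time_s: 7.18
tcp_pos: [0.4849, 0.096, 0.162]
ee_rot: [[-0.001, -0.356, -0.935], [-0.001, -0.935, 0.356], [-1.0, 0.001, 0.001]]
wrist_force: [-0.7, -0.4, -3.4]
gripper_width: 0.533
```

Run:
```python
from g import *
delta([.478,.148,.15],-111)
```

```text
t 7.175 tcp [0.4849 0.096  0.162 ] shift cm [ 1.2  -4.62  2.5 ] turn x 0.017 F [-0.7 -0.4 -3.4] M [ 0.04  0.04 -0.01] w 0.5325008779227135
```

>>> play_rows(plan=[[[0,-1.5,0.8,0,0,0],[0,-3,1.6,0,0,0],[0,-4.6,2.5,0,0,0],[0.6,-4.6,2.5,0,0,0],[1.2,-4.6,2.5,0,0,0]]])

```text
time_s: 7.8
tcp_pos: [0.4779, 0.1482, 0.15]
ee_rot: [[-0.001, -0.356, -0.935], [-0.0, -0.935, 0.356], [-1.0, 0.001, 0.0]]
wrist_force: [-1.2, 0.6, -3.6]
gripper_width: 0.53
```

>>> play_rows(plan=[[[0,0,0,0,0,0],[0,0,0,0,0,0]]])

```text
time_s: 8.05
tcp_pos: [0.4784, 0.1477, 0.1505]
ee_rot: [[-0.0, -0.356, -0.934], [-0.0, -0.934, 0.356], [-1.0, 0.0, -0.0]]
wrist_force: [0.1, 0.8, -2.9]
gripper_width: 0.531
```

```bash
cat > m.py <<'E'
from g import *
import sys
def meas(tag):
    o=np.array([.478,.148]);a=np.radians(-21);e=np.array([np.cos(a),np.sin(a)]);n=np.array([-e[1],e[0]])
    s=r.sense();T=np.array(s['tcp_pos']);print('tcp in fixture',((T[:2]-o)@e).round(4),((T[:2]-o)@n).round(4),T[2].round(4))
    from scipy.optimize import least_squares
    for c_ in('wrist','scene','side'):
        c=r.get_calibration(c_);p,d=r.capture(c_);cv2.imwrite(f'pics/{c_}_{tag}.png',p)
        W=cloud(c,d).reshape(-1,3);W=W[~np.isnan(W[:,0])];p=p.reshape(-1,3)
        X=(W[:,:2]-o)@e;Y=(W[:,:2]-o)@n;Z=W[:,2];za=T[2]+.017
        m=(X>.018)&(X<.043)&(abs(Y)<.027)&(Z>za)&(Z<za+.03)
        if m.sum()>30:
            x,y,z=X[m],Y[m],Z[m]
            f=least_squares(lambda q:np.hypot(y-q[0]-q[1]*(x-.03),z-q[2]-q[3]*(x-.03))-.024,[0,0,za,0],loss='soft_l1',f_scale=.0007)
            q=f.x;print(c_,m.sum(),'body y@x30',q[0].round(4),'yaw',np.degrees(q[1]).round(2),'z',q[2].round(4),'pitch up',np.degrees(q[3]).round(2),'rms',f.fun.std().round(4))
        m=(X>.03)&(X<.08)&(abs(Y)<.02)&(Z>za)&(Z<za+.018)
        if m.sum()>20: print('  nose tip x',np.percentile(X[m],[95,99,100]).round(4),'y',np.percentile(Y[m&(X>.05)],[2,98]).round(4) if (m&(X>.05)).any() else '')
        m=(Z>.009)&(Z<.0145)&(abs(X)<.14)&(abs(Y)<.08)
        if m.sum()>100: P=np.c_[X,Y][m];print('  plate x',np.percentile(P[:,0],[.5,99.5]).round(4),'y',np.percentile(P[:,1],[.5,99.5]).round(4),rect(W[m]))
        m=(X>.08)&(X<.1)&(abs(Y)<.025)&(Z>.075)&(Z<.11)
        if m.sum()>20:print('  disc x',np.percentile(X[m],[2,98]).round(4),'y',np.percentile(Y[m],[2,98]).round(4))
        m=(abs(X)<.042)&(abs(Y)<.023)&(Z>.062)&(Z<.078)
        if m.sum()>20:print('  V n',m.sum(),'y',np.percentile(Y[m],[1,99]).round(4),'x',np.percentile(X[m],[1,99]).round(4),'z',np.percentile(Z[m],[1,99]).round(4))
E
python3 - <<'E'
from m import *
delta([.478,.148,.115],-111)
meas('4')
E
```

```text
t 8.05 tcp [0.4784 0.1477 0.1505] shift cm [ 3.55 -0.01  0.05] turn x 0.012 F [ 0.1  0.8 -2.9] M [0.07 0.01 0.06] w 0.5313093427408603
tcp in fixture 0.0005 -0.0001 0.1505
wrist 4664 body y@x30 -0.0008 yaw 0.06 z 0.1679 pitch up 0.02 rms 0.0005
  nose tip x [0.06   0.0602 0.0604] y [-0.0155  0.0138]
  plate x [0.0113 0.108 ] y [-0.0441  0.0449] [532.  127.8 100.8  90.4 159.2]
  disc x [0.0831 0.0891] y [-0.0188  0.0196]
scene 175 body y@x30 -0.0013 yaw -0.86 z 0.168 pitch up -1.81 rms 0.0017
  nose tip x [0.0609 0.0619 0.0629] y [-0.0162  0.0131]
  plate x [-0.0879  0.1092] y [-0.0445  0.045 ] [487.4 144.5 201.3  89.8 158.8]
  disc x [0.0835 0.0911] y [-0.0186  0.019 ]
  V n 406 y [-0.0199  0.0207] x [-0.0387  0.0389] z [0.0625 0.0759]
side 111 body y@x30 -0.0011 yaw 2.08 z 0.1675 pitch up 1.41 rms 0.0014
  nose tip x [0.0622 0.0624 0.0624] y [-0.0178  0.0071]
  plate x [-0.0874  0.1101] y [-0.0457  0.0431] [488.  142.8 199.1  90.6 159. ]
  disc x [0.0866 0.0919] y [-0.0217  0.0095]
  V n 422 y [-0.0202  0.0192] x [-0.0381  0.0409] z [0.0622 0.0753]
```

View pics/wrist_4.png

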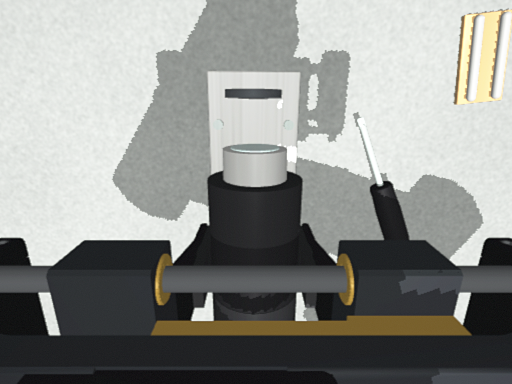

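The wrist picture shows the barrel lined up over the groove, with the nose at (255,150) and the aperture plate at (253,93). In the same view it sits about 1 mm to the -y side, so I'll shift it by that and descend.

>>> play_rows(plan=[[[1.5,-0.1,0,0,0,0],[3,-0.1,0,0,0,0],[4.5,-0.1,0,0,0,0],[5.8,-0.1,0,0,0,0],[6.8,-0.1,0,0,0,0]]])

```text
time_s: 8.82
tcp_pos: [0.4784, 0.1488, 0.0814]
ee_rot: [[-0.001, -0.356, -0.934], [-0.001, -0.934, 0.356], [-1.0, 0.001, 0.001]]
wrist_force: [-0.0, -0.1, -2.9]
gripper_width: 0.53
```

>>> play_rows(plan=[[[0,0,0,0,0,0],[0,0,0,0,0,0],[0,0,0,0,0,0]]])

```text
time_s: 9.2
tcp_pos: [0.4791, 0.1492, 0.0831]
ee_rot: [[0.001, -0.356, -0.935], [0.001, -0.935, 0.356], [-1.0, -0.001, -0.001]]
wrist_force: [0.4, -0.0, -3.1]
gripper_width: 0.532
```

Run:
```python
from m import *
delta([.478,.148,.075],-111)
meas('5')
```

```text
t 9.2 tcp [0.4791 0.1492 0.0831] shift cm [0.81 0.15 0.06] turn x 0.015 F [ 0.4 -0.  -3.1] M [-0.05 -0.03 -0.05] w 0.5318554072423346
tcp in fixture 0.0005 0.0015 0.0831
wrist 4656 body y@x30 0.0008 yaw -0.02 z 0.1005 pitch up -0.05 rms 0.0005
  nose tip x [0.06   0.0602 0.0605] y [-0.0139  0.0155]
  plate x [-0.0164  0.1079] y [-0.0441  0.045 ] [486.4 145.6 199.4  90.2 158.7]
  disc x [0.083  0.0891] y [-0.0185  0.0195]
scene 162 body y@x30 0.0002 yaw -1.17 z 0.1005 pitch up -1.35 rms 0.0017
  nose tip x [0.0604 0.061  0.0617] y [-0.0136  0.0151]
  plate x [-0.0851  0.1095] y [-0.0443  0.045 ] [487.  144.7 201.4  89.7 158.8]
  disc x [0.0839 0.0909] y [-0.0186  0.0189]
  V n 38 y [-0.0197  0.0204] x [0.0309 0.0403] z [0.0625 0.0742]
side 90 body y@x30 0.0018 yaw -5.95 z 0.1007 pitch up -3.34 rms 0.0012
  nose tip x [0.0619 0.0623 0.0624] y [-0.0153  0.0064]
  plate x [-0.0872  0.1103] y [-0.0457  0.0423] [488.2 143.  199.5  91.  158.4]
  disc x [0.0867 0.0918] y [-0.0213  0.011 ]
  V n 157 y [-0.0204  0.0043] x [-0.0382  0.0408] z [0.0622 0.076 ]
```

View pics/wrist_5.png

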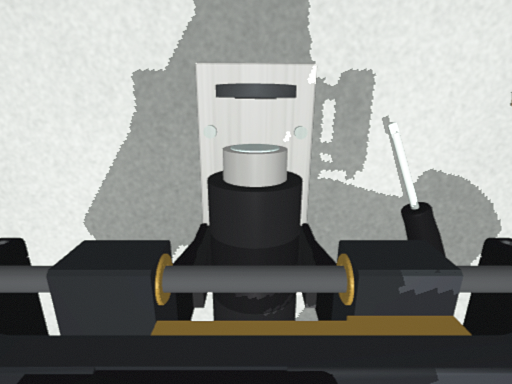

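The barrel is at y 0.8 mm and the plate and disc centre at 0.45 mm, so it is centred to about 0.3 mm. Next I'll lower until it touches.

>>> play_rows(plan=[[[0.3,0.03,0,0,0,0],[0.6,0.03,0,0,0,0],[0.8,0.03,0,0,0,0],[0.9,0.03,0,0,0,0],[0.9,0.03,0,0,0,0]]])

```text
time_s: 9.98
tcp_pos: [0.4791, 0.1491, 0.0744]
ee_rot: [[0.001, -0.356, -0.935], [0.001, -0.935, 0.356], [-1.0, -0.001, -0.001]]
wrist_force: [-1.7, 0.0, 4.5]
gripper_width: 0.534
```

>>> play_rows(plan=[[[0,0,0,0,0,0],[0,0,0,0,0,0]]])

```text
time_s: 10.22
tcp_pos: [0.4791, 0.1491, 0.0744]
ee_rot: [[0.001, -0.356, -0.935], [0.001, -0.935, 0.356], [-1.0, -0.001, -0.001]]
wrist_force: [-2.3, 1.1, 4.7]
gripper_width: 0.532
```

Run:
```python
from m import *
delta([.478,.148,.067],-111)
```

```text
t 10.225 tcp [0.4791 0.1491 0.0744] shift cm [0.74 0.14 0.07] turn x 0.017 F [-2.3  1.1  4.7] M [ 0.19  0.52 -0.05] w 0.532462862523686
```

Fz changed by +7.8 N and the sideways force is about 0 in the fixture's y. A single face would give about 5 N sideways, so it is on both faces. I'll press down.

>>> play_rows(plan=[[[0.1,0,0,0,0,0],[0.2,0,0,0,0,0],[0.3,0,0,0,0,0],[0.4,0,0,0,0,0],[0.4,0,0,0,0,0]]])

```text
time_s: 10.85
tcp_pos: [0.4791, 0.1491, 0.0705]
ee_rot: [[0.001, -0.356, -0.935], [0.001, -0.935, 0.356], [-1.0, -0.001, -0.001]]
wrist_force: [-1.5, 0.9, 6.5]
gripper_width: 0.535
```

Run:
```python
from m import *
delta([.478,.148,.067],-111)
meas('6')
```

```text
t 10.85 tcp [0.4791 0.1491 0.0705] shift cm [0.35 0.14 0.07] turn x 0.017 F [-1.5  0.9  6.5] M [ 0.19  0.79 -0.11] w 0.5347231352181047
tcp in fixture 0.0006 0.0014 0.0705
wrist 4659 body y@x30 0.0007 yaw 0.01 z 0.0879 pitch up -0.12 rms 0.0005
  nose tip x [0.0601 0.0603 0.0605] y [-0.014   0.0154]
  plate x [-0.0812  0.1079] y [-0.044   0.0451] [486.6 145.5 199.   90.1 158.7]
  disc x [0.0831 0.0893] y [-0.0183  0.0194]
scene 166 body y@x30 0.0003 yaw -1.05 z 0.088 pitch up -1.95 rms 0.0018
  nose tip x [0.061  0.0614 0.0617] y [-0.0138  0.0148]
  plate x [-0.0821  0.1091] y [-0.0444  0.0449] [488.1 144.2 198.6  89.8 158.8]
  disc x [0.0843 0.0911] y [-0.0184  0.0189]
side 78 body y@x30 0.0018 yaw -5.65 z 0.0883 pitch up -4.9 rms 0.0014
  nose tip x [0.062  0.0629 0.063 ] y [-0.0167  0.0063]
  plate x [-0.0874  0.1101] y [-0.0454  0.0428] [487.9 142.6 199.5  91.  158.7]
  disc x [0.0866 0.0918] y [-0.021   0.0104]
  V n 101 y [-0.0216 -0.0155] x [-0.0394  0.0408] z [0.064  0.0772]
```

>>> play_rows(plan=[[[0.1,0,0,0,0,0],[0.2,0,0,0,0,0],[0.3,0,0,0,0,0],[0.4,0,0,0,0,0],[0.4,0,0,0,0,0]]])

```text
time_s: 11.62
tcp_pos: [0.4791, 0.1491, 0.0668]
ee_rot: [[0.002, -0.356, -0.935], [0.001, -0.935, 0.356], [-1.0, -0.001, -0.001]]
wrist_force: [-2.2, 1.1, 9.7]
gripper_width: 0.527
```

>>> play_rows(plan=[[[0.05,0,0,0,0,0],[0.05,0,0,0,0,0],[0.05,0,0,0,0,0]]])

```text
time_s: 12.0
tcp_pos: [0.4791, 0.1491, 0.0664]
ee_rot: [[0.002, -0.356, -0.935], [0.001, -0.935, 0.356], [-1.0, -0.001, -0.001]]
wrist_force: [-3.7, 0.8, 9.1]
gripper_width: 0.532
```

Run:
```python
from m import *
delta([.478,.148,.067],-111)
meas('7')
```

```text
t 12.0 tcp [0.4791 0.1491 0.0664] shift cm [-0.06  0.15  0.07] turn x 0.017 F [-3.7  0.8  9.1] M [ 0.21  1.02 -0.09] w 0.5319497450173925
tcp in fixture 0.0006 0.0015 0.0664
wrist 4644 body y@x30 0.0007 yaw 0.08 z 0.0838 pitch up -0.13 rms 0.0005
  nose tip x [0.0601 0.0603 0.0606] y [-0.014   0.0154]
  plate x [-0.0808  0.108 ] y [-0.044  0.045] [486.6 145.5 198.8  90.3 158.7]
  disc x [0.0831 0.0892] y [-0.0183  0.0196]
scene 159 body y@x30 0.0002 yaw 0.33 z 0.084 pitch up -0.44 rms 0.0013
  nose tip x [0.0609 0.0618 0.0626] y [-0.0139  0.0152]
  plate x [-0.0829  0.1091] y [-0.0444  0.045 ] [487.1 144.7 200.2  89.7 158.8]
  disc x [0.0837 0.091 ] y [-0.0186  0.019 ]
side 74 body y@x30 0.0016 yaw -5.82 z 0.0832 pitch up 3.1 rms 0.0014
  nose tip x [0.0624 0.0629 0.063 ] y [-0.0161  0.0092]
  plate x [-0.0873  0.1103] y [-0.0457  0.0427] [487.9 142.6 199.4  91.4 158.7]
  disc x [0.0867 0.0919] y [-0.0203  0.0099]
  V n 94 y [-0.0224 -0.0152] x [-0.0379  0.0408] z [0.0621 0.0777]
```

View pics/side_7.png

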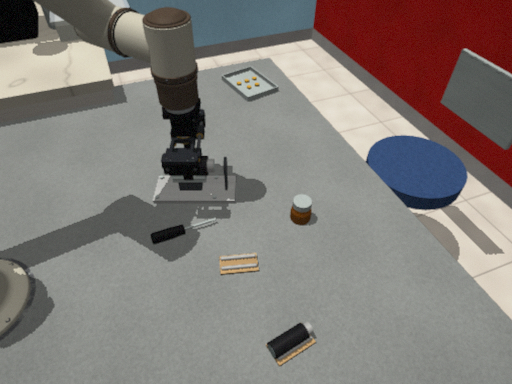

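>>> play_rows(plan=[[[0.05,0,0,0,0,0],[0.1,0,0,0,0,0],[0.1,0,0,0,0,0],[0.1,0,0,0,0,0]]])

```text
time_s: 12.65
tcp_pos: [0.4792, 0.1491, 0.0663]
ee_rot: [[0.002, -0.355, -0.935], [0.001, -0.935, 0.355], [-1.0, -0.001, -0.002]]
wrist_force: [-4.8, 0.1, 15.2]
gripper_width: 0.533
```

The stop is reached: force rose 6 N for 0.1 mm of travel. I'll check it's steady before handing in.

>>> play_rows(plan=[[[0,0,0,0,0,0],[0,0,0,0,0,0],[0,0,0,0,0,0],[0,0,0,0,0,0],[0,0,0,0,0,0]]])

```text
time_s: 13.28
tcp_pos: [0.4792, 0.1491, 0.0663]
ee_rot: [[0.002, -0.355, -0.935], [0.001, -0.935, 0.355], [-1.0, -0.001, -0.002]]
wrist_force: [-6.2, 0.5, 14.4]
gripper_width: 0.53
```

Run:
```python
from m import *
delta([.478,.148,.067],-111)
meas('8')
delta([.478,.148,.067],-111)
```

```text
t 13.275 tcp [0.4792 0.1491 0.0663] shift cm [-0.07  0.15  0.07] turn x 0.018 F [-6.2  0.5 14.4] M [ 0.12  1.61 -0.2 ] w 0.5303128269815632
tcp in fixture 0.0007 0.0015 0.0663
wrist 4664 body y@x30 0.0008 yaw -0.05 z 0.0837 pitch up -0.1 rms 0.0005
  nose tip x [0.0602 0.0604 0.0605] y [-0.014   0.0154]
  plate x [-0.0819  0.108 ] y [-0.044  0.045] [485.9 145.8 200.4  90.2 158.7]
  disc x [0.0831 0.0892] y [-0.0184  0.0194]
scene 162 body y@x30 0.0002 yaw -0.39 z 0.0837 pitch up -0.66 rms 0.0016
  nose tip x [0.0609 0.0617 0.0622] y [-0.0139  0.015 ]
  plate x [-0.08    0.1095] y [-0.0444  0.045 ] [487.1 144.6 200.7  89.8 158.8]
  disc x [0.0831 0.0913] y [-0.0185  0.019 ]
side 75 body y@x30 0.0005 yaw 0.03 z 0.083 pitch up 3.85 rms 0.0012
  nose tip x [0.0626 0.0629 0.063 ] y [-0.0168  0.0087]
  plate x [-0.0875  0.1103] y [-0.0456  0.0421] [487.9 142.3 199.1  90.5 159. ]
  disc x [0.0866 0.0919] y [-0.0207  0.0103]
  V n 93 y [-0.0222 -0.0154] x [-0.0384  0.0408] z [0.0622 0.0765]
t 13.425 tcp [0.4792 0.1491 0.0663] shift cm [-0.07  0.15  0.07] turn x 0.018 F [-4.7  1.4 15.2] M [ 0.15  1.57 -0.15] w 0.5294354406679849
```

View pics/wrist_8.png

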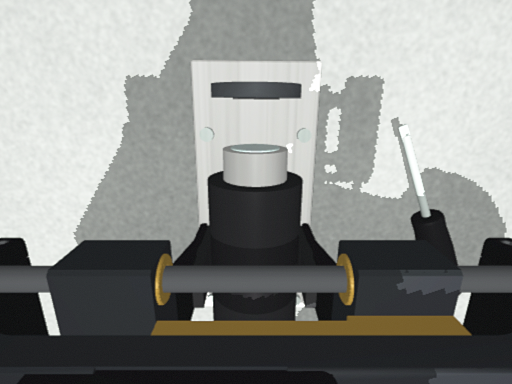

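The picture shows the barrel centred in the V with its nose at (255,150) facing the aperture plate at (256,90). Its axis is at 83.7 mm, level, and the forces are steady. I'm handing it in.

Run:
```python
from station import r
print(r.finish_job()); s=r.sense(); print(s['time_s'],s['wrist_force'],s['tcp_pos'])
```

```text
the job is handed in; nothing more can be done
None
the job is handed in; nothing more can be done
```

I gripped the thick barrel in its groove, lifted it off its rest and laid it in the V with its nose towards the aperture plate. I then pressed the block down to its stop and handed the job in at about 13.4 s, still gripping and pressing. No verdict is reported.

Last checks before handing in:
- **Position:** the barrel's axis was 83.7 mm up (84 mm on the stop). It was about 0.3 mm off the middle sideways, within about 1 mm along the groove, and yaw and pitch were about 0.1° or less in the wrist view.
- **Pressing:** the push on the barrel was about 18 N upward. Near the end it rose about 6 N for 0.1 mm of travel, so the block was on its stop.
- **Both faces:** the sideways force was only 0.4 to 1.7 N, so both faces must be bearing, at an estimated 10 N or so each. I could not measure the face forces directly.
- **Still:** the pose stayed the same to 0.1 mm over the last 0.7 s.

**Disagreements:**
- The side and scene views saw little of the barrel and gave rough fits, with pitch off by up to 4°; I trusted the wrist view.
- A force of about 5 N along the groove remained. I take it to be friction in the V and left it.

The last pictures showed nothing disturbed: the slim barrel and the jar in the side view, the screwdriver in the side and wrist views. I judged this by eye and did not measure it again.

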